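# Raise the coin magnifier to its second stop and hold it up

### The arm

A 7-joint arm with a two-finger parallel gripper is mounted at the origin on the work surface. World frame = base frame: x ahead of the robot, y to its left, z up, the work surface at z = 0. Lengths are in m, angles in rad, forces in N, time in s.
With the tool pointing down it reaches from about 0.35 to 0.9 m from the base axis. Payload 8.1 kg.
Tool frame: the origin (TCP) lies at the very end of the fingers, on their centre line; the grasp point (between the pads) lies 19 mm behind it (arm.tcp_to_grasp is the z of the grasp point in the tool frame, in m); z points along the fingers, y is the line along which they close (so a half turn about z gives the same grasp; the last joint's range is limited). The gripper opens to 92 mm and grips with 3 to 60 N. Pads are 19 mm wide; open, the fingers measure 130 mm over their backs; the gripper's body (75 mm by 190 mm) begins 47 mm behind the grasp point.
Start: joints at [-1.304, 0.434, 0.025, 1.573, -0.012, 1.134, -0.075], TCP at [0.226, 0.583, 0.227] pointing down, gripper open.
Joint ranges: [-2.62, 2.62], [-0.44, 2.09], [-1.27, 1.32], [0.08, 2.57], [-1.32, 4.46], [0.12, 2], [-2.74, 2.74]. Speed limits (rad/s): [2.22, 2.22, 3.01, 3.01, 3.14, 3.14, 3.14].

### API

Orientations are given as a rotation vector (axis times angle).
In Python, from cell import readout, vision, sign_off, arm gives the robot as it stands. The module is installed in compiled form; this text tells all that it offers.
- The arm moves only by the shell command python3 -m creep 'ROWS' [FORCE]. ROWS is JSON, a list of rows, each a list of 5 numbers: the shift along the tool's x, y, z in units of 4 cm (1.0 is 4 cm), then the turn about the tool's z in units of 4 degrees (1.0 is 4 degrees), then the opening, from 0 (shut) to 1 (fully open). A call has 1 to 12 rows; each row shifts and turns the commanded pose from where the row before left it, along the tool's axes as they then stand; what a row does not reach is not made up. A row lasts 1/8 s, in which the tool goes at most 62.5 mm and 10.7 degrees, less where a joint would pass 70% of its speed; a pose out of reach is approached as far as the arm can. A call with a number of a shift or a turn outside -1 to 1 is refused whole. A call with a gripper value outside its range is refused whole. The fingers move at their own pace and stop on an object; FORCE is the grip in N (left out, the last holds). Time passes only in rows, so rows that do not move let the fingers close. It gives the time, the measured TCP pose, the force, the opening and the grip force at its end, in the units of the state.
- readout.observe(): the state, without advancing time (a new reading comes with each control period).
- vision.get_image(name): name is "scene" or "top" or "wrist"; returns a dict with "pixels" (480x640x3 uint8, blue, green, red), "z_map" (480x640 float32, m along the optical axis (not along the pixel's ray), 0 where there is no reading), "camera_matrix" (3x3 intrinsics, pixels), "position" and "rotation" of the camera in the world. Camera axes: x right, y up, looking along -z (the intrinsics and any distortion apply to the point x, -y, -z); pixel columns grow to the right and rows downward; lengths in m; the calibration is good to about 2 mm. A picture is of the moment at which its call begins.
- sign_off(): hands the job in; it is judged then, once.
The state is a dict: "clock": time; "joints": joint angles; "dq": joint speeds; "joint_efforts": joint torques, N m; "position": TCP position; "ee_rot": TCP orientation; "force": force on the tool from outside, world axes, zero at the start; "ft_torque": the same for the moment, N m; "width": opening from 0.0 (shut) to 1.0 (fully open); "gripper_force": force on a finger pad.
Only numpy, scipy, OpenCV 4.12 (cv2) and the standard library are available. Lean on these libraries where they do the work, as an engineer would, in place of code of your own. Each camera call takes 0.05 s, during which the arm holds its last target. There are 200 camera calls.

### The job

Clear the white coin tube away from in front of the magnifier stand's button and leave it standing upright in the small wooden desk tray. Then squeeze the stand's grip so that its side button is pressed fully in, pull the magnifier straight up past its first stop to the second stop (both sections of the column fully out), and finish while still holding it there with the button squeezed: the column sinks if let go. Leave the pencil cup, the mouse and the coin slab where they are.

Things in the scene. Friction and masses are not known exactly. Their poses are not given: they have to be found in the camera images.
- stand: the fixed base of the telescoping magnifier stand: a flat aluminium plate 150 x 40 mm (its x and y), 10 mm thick, with an upright round tube of 22 mm diameter whose top is 62 mm above the desk. Origin on the desk on the axis of the column; z up; its +x points along the arm that carries the lens, its -y to the side where the button is. Yaw varies by up to 0.6 rad either way from the robot's x. The plate reaches from x = -50 to +100 mm
- mid_section (a joint): how far the middle section of the column (18 mm diameter) is drawn up out of the base tube, m: 0 stowed, 0.045 at its stop. It drags more than the top section, so it comes out last; both sink again by their weight when let go (to about 22 mm in all, where the catch comes to rest on its ledge; pressing the button lets them right down)
- top_section (a joint): how far the top section (14 mm diameter), with the grip and lens, is drawn up out of the middle section, m: 0 stowed, 0.045 at its stop (the first stop; drawing on then brings the middle section to the second stop, 90 mm above stowed in all). Lifting takes about 3 N up to the first stop and 6 N beyond it
- grip: the grey grip block on top of the column: 30 mm along the stand's x, 24 mm along its y, 44 mm tall, axes parallel to the stand's. Origin at the centre of its underside, on the column axis, 66 mm above the desk when stowed (so its top is at 110 mm). From its lower part a steel rod 8 mm thick runs along +x to a round lens frame, 80 mm diameter and 8 mm thick, centred 98 mm from the column axis with its middle 8 mm above the grip's underside. Its +y side is plain and flat
- grip_center (a point): point on the column axis, inside the grip, at the height of the button's centre: 24 mm above the grip's underside, 90 mm above the desk when stowed. A pinch here along the stand's y, one finger on the button and the other on the flat +y side, presses the button
- button (a joint): how far the button is pressed in (towards the stand's +y), m: 0 out, 0.006 fully in. A spring needs 1.4 N to start and 5.6 N fully in, and pushes it out again when let go. Unless it is pressed by more than about 0.005 while the column is stowed, a catch locks the column down
- button_face (a point): centre of the outer face of the button, a black plate 18 mm (along x) by 26 mm tall on the -y side of the grip; it stands 7 mm proud of the grip and 1 mm when fully in. The grip with the button is 31 mm across, 25 mm when pressed
- coin_tube: the loose coin tube that stands in the way in front of the button: a white plastic cylinder of 38 mm diameter (40 mm across the ribs drawn on its cap), 120 mm tall with its cap, about 0.13 to 0.25 kg, standing upright. Origin at the centre of its underside, z along its axis. It starts 47 to 53 mm from the column axis, so its side is only about 9 to 15 mm from the button and no finger fits between; it can be pinched from above along the stand's x
- desk_tray: the fixed, empty, square wooden desk tray where the tube is to stand: 124 x 124 mm outside, 5 mm walls, 18 mm tall, its inner floor 5 mm above the desk. Origin at the centre of its underside
- pencil_cup: bystander: dark metal pencil cup, 72 mm diameter, 95 mm tall (pencils to 140 mm). Origin at the centre of its underside
- mouse: bystander: black computer mouse, 105 x 60 mm, 34 mm tall. Origin at the centre of its underside
- coin_slab: bystander: flat grey coin holder, 60 x 60 mm, 8 mm thick, lying on the desk. Origin at the centre of its underside

How it is judged:
By the outcome, as a careful person would: the job done as asked, in the order asked, and still so for the second after the job is handed in, while the arm keeps its last pose, push and grip.
It also fails if it takes over 58 s, if anything falls off the work surface, if the arm or the gripper's body presses on something with over 40 N, if the wrist force passes 120 N, or if a joint passes its speed limit or range.

## Working session

There is one attempt and no reset: what is moved stays moved. The work goes in short steps, Python scripts to look and compute and a shell command to move; the robot and the scene stay as the last step left them, time stands still between calls to the robot, and variables do not carry over. Pictures are saved under pics/ and viewed, at most 10 in all, crops included, and the job is handed in when it is done.

```bash
mkdir -p pics; cat > h.py <<'E'
import numpy as np, cv2
from cell import readout, vision, arm
from scipy.spatial.transform import Rotation as R
def snap(n,f):
    d=vision.get_image(n); cv2.imwrite(f'pics/{f}.png',d['pixels']); np.save(f'pics/{f}.npy',d,allow_pickle=True); return d
def cloud(d):
    K=d['camera_matrix'];z=d['z_map'];v,u=np.mgrid[:480,:640]
    p=np.stack([(u-K[0,2])/K[0,0]*z,-(v-K[1,2])/K[1,1]*z,-z],-1)
    Rm=np.array(d['rotation']); Rm=Rm if Rm.shape==(3,3) else R.from_rotvec(Rm).as_matrix()
    w=p@Rm.T+d['position']; w[z==0]=np.nan; return w
E
python3 - <<'E'
from h import *
d=snap('top','top1'); e=snap('scene','scene1')
for k in (d,e): print(k['position'],k['rotation'],k['camera_matrix'])
print(readout.observe(), arm.tcp_to_grasp)
E
```

```text
[ 0.28464216 -0.0131685   1.22923427] [ 0.15958708 -0.14858436 -1.54926775] [[476.05438057   0.         319.10705802]
 [  0.         476.05438057 235.25491806]
 [  0.           0.           1.        ]]
[ 1.16652791 -0.32632738  1.10942649] [0.54983297 0.33705511 1.06383229] [[574.73077769   0.         322.42125914]
 [  0.         574.73077769 238.89926756]
 [  0.           0.           1.        ]]
{'clock': 0.1, 'joints': array([-1.30357666,  0.43515816,  0.02497003,  1.574011  , -0.0116143 ,
        1.13397192, -0.0751109 ]), 'dq': array([ 0.00207965, -0.00348103,  0.00204516, -0.00239554,  0.00039678,
       -0.00167356, -0.001056  ]), 'joint_efforts': array([ 2.47585922e-03, -6.69122887e+01,  9.87821706e-01, -3.15148079e+01,
       -6.04988309e-02,  3.74541362e-02,  4.99267639e-05]), 'position': array([0.22578343, 0.58230604, 0.22601848]), 'ee_rot': array([-5.77708217e-01, -3.08786976e+00,  2.19238306e-03]), 'force': array([-0.0393449 ,  0.21696495, -0.95281874]), 'ft_torque': array([0.01120393, 0.01954406, 0.00635493]), 'gripper_force': 0.0, 'width': 1.000459079267459} -0.0188
```

View pics/top1.png

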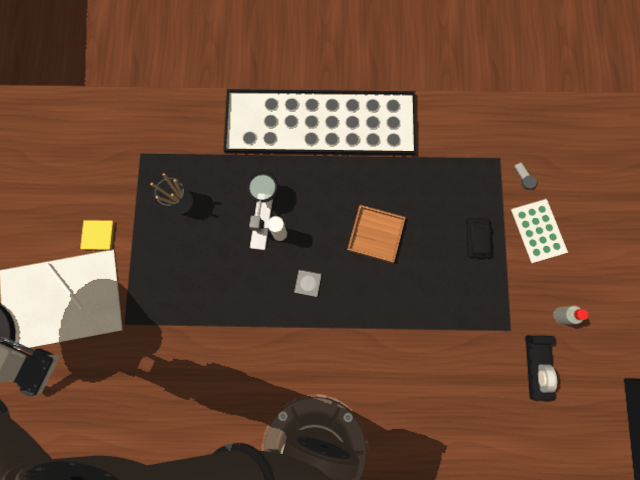

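View pics/scene1.png

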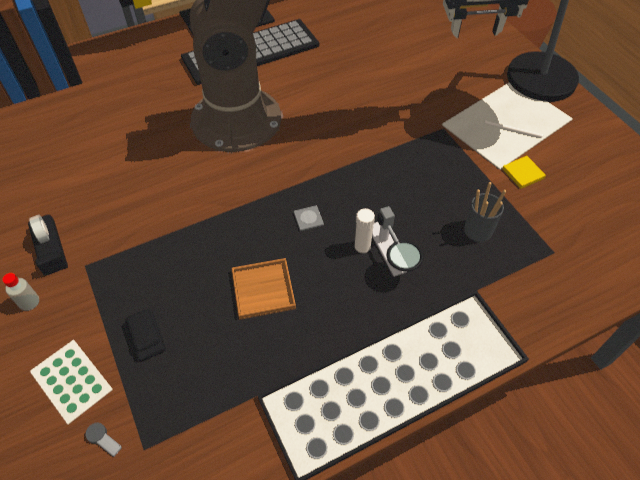

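The top view shows the grip at about (256,223), tube cap (275,225), lens (262,187), tray (377,234), cup (170,190), slab (308,284) and mouse (480,238). The scene view agrees: the tube stands on the tray side of the grip. Next I measure them.

```bash
python3 - <<'E'
from h import *
for f,box in (('top1',(225,165,310,260)),('scene1',(340,190,430,290))):
    d=np.load(f'pics/{f}.npy',allow_pickle=True).item(); w=cloud(d)
    b=box; P=w[b[1]:b[3],b[0]:b[2]].reshape(-1,3)
    def st(n,m):
        q=P[m]; 
        if len(q)>5: print(f,n,len(q),q.mean(0).round(4),((q.min(0)+q.max(0))/2).round(4),np.ptp(q,axis=0).round(3))
    z=P[:,2]
    st('tubetop',z>.114); st('grip',(z>.1045)&(z<.114)); st('lens',(z>.066)&(z<.085)); 
    m=(z>.005)&(z<.016); st('plate',m)
    if m.sum()>20: print(cv2.minAreaRect(P[m][:,:2].astype(np.float32)))
    g=(z>.1045)&(z<.114)
    print(cv2.minAreaRect(P[g][:,:2].astype(np.float32)))
d=np.load('pics/top1.npy',allow_pickle=True).item(); w=cloud(d)
P=w[195:275,335:420].reshape(-1,3); m=(P[:,2]>.012)&(P[:,2]<.03); print('tray',m.sum(),cv2.minAreaRect(P[m][:,:2].astype(np.float32)))
print(w[234,377],w[190,170],w[284,308])
E
```

```text
top1 tubetop 205 [0.5311 0.1019 0.1197] [0.5305 0.1197 0.1198] [0.037 0.073 0.011]
top1 grip 135 [0.5359 0.1453 0.1095] [0.5331 0.1228 0.1092] [0.041 0.083 0.009]
top1 lens 835 [0.6269 0.1411 0.0767] [0.5931 0.132  0.0756] [0.163 0.1   0.018]
top1 plate 899 [0.5686 0.1431 0.0083] [0.5919 0.1374 0.0103] [0.258 0.229 0.011]
((0.5916671752929688, 0.1378696858882904), (0.25729283690452576, 0.2251001000404358), 1.1898189783096313)
((0.5327434539794922, 0.12338279187679291), (0.08253703266382217, 0.030681440606713295), 78.23865509033203)
scene1 tubetop 239 [0.534  0.1031 0.1209] [0.5329 0.1213 0.1201] [0.041 0.082 0.012]
scene1 grip 186 [0.5413 0.1342 0.1099] [0.5389 0.1234 0.1092] [0.034 0.084 0.009]
scene1 lens 1086 [0.6228 0.1383 0.0781] [0.6018 0.1314 0.0755] [0.15  0.099 0.019]
scene1 plate 1649 [0.5395 0.151  0.0076] [0.5314 0.1595 0.0105] [0.336 0.32  0.011]
((0.5356916189193726, 0.16354358196258545), (0.2180258184671402, 0.2896188795566559), 61.992088317871094)
((0.5371197462081909, 0.1231081634759903), (0.08390633016824722, 0.03241170197725296), 85.86842346191406)
tray 389 ((0.5342302322387695, -0.15217110514640808), (0.1242009699344635, 0.12555727362632751), 75.23480987548828)
[ 0.53329152 -0.15369919  0.0094839 ] [0.63928634 0.39128474 0.02720806] [0.39960756 0.02369295 0.01259012]
```

```bash
python3 - <<'E'
import cv2
a=cv2.imread('pics/top1.png')[165:265,220:320]; b=cv2.imread('pics/scene1.png')[190:290,340:440]
cv2.imwrite('pics/c1.png',cv2.hconcat([cv2.resize(x,(400,400),interpolation=2) for x in (a,b)]))
E
```

```text
(no output)
```

View pics/c1.png

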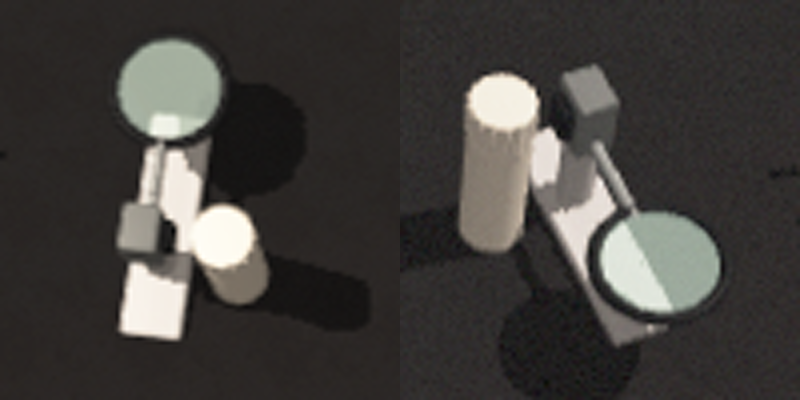

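The crop shows the cap at top-image (275.8,223.8), grip top (254.5,221.8), lens centre (262.5,187.5); the black button faces the tube. I turn these into positions by ray–plane intersection.

```bash
cat >> h.py <<'E'
def ray(d,u,v,h):
    K=d['camera_matrix'];Rm=R.from_rotvec(d['rotation']).as_matrix()
    r=Rm@[(u-K[0,2])/K[0,0],-(v-K[1,2])/K[1,1],-1]; c=np.array(d['position']); return (c+r*(h-c[2])/r[2]).round(4)
def load(f): return np.load(f'pics/{f}.npy',allow_pickle=True).item()
E
python3 - <<'E'
from h import *
t=load('top1');s=load('scene1')
for n,a,b,h in (('cap',(275.8,223.8),(340+503/4,190+101/4),.12),('grip',(254.5,221.8),(340+588/4,190+84/4),.11),('lens',(262.5,187.5),(340+660/4,190+264/4),.078)):
    print(n,ray(t,*a,h),ray(s,*b,h))
# plate corners at z .01 near end
print(ray(t,220+120/4,165+332/4,.01),ray(t,220+180/4,165+338/4,.01))
print(R.from_rotvec(readout.observe()['ee_rot']).as_matrix().round(3))
E
```

```text
cap [0.5319 0.1004 0.12  ] [0.6304 0.2954 0.12  ]
grip [0.5383 0.153  0.11  ] [0.6365 0.3502 0.11  ]
lens [0.6343 0.1414 0.078 ] [0.7371 0.3328 0.078 ]
[0.4909 0.1765 0.01  ] [0.4876 0.1374 0.01  ]
[[-0.932  0.362 -0.   ]
 [ 0.362  0.932 -0.001]
 [-0.    -0.001 -1.   ]]
```

```bash
python3 -m creep '[[-0.96,-0.71,0,0,1],[-0.96,-0.71,0,0,1],[-0.96,-0.71,0,0,1],[-0.96,-0.71,0,0,1],[-0.96,-0.71,0,0,1],[-0.96,-0.71,0,0,1],[-0.96,-0.71,0,0,1],[-0.96,-0.71,0,0,1],[-0.96,-0.71,0,0,1],[-0.96,-0.71,0,0,1],[-0.96,-0.71,0,0,1],[-0.96,-0.71,0,0,1]]' 15
python3 -m creep '[[0,0,0,1,1],[0,0,0,1,1],[0,0,0,1,1],[0,0,0,1,1],[0,0,0,1,1],[0,0,0,1,1],[0,0,0,1,1],[0,0,0,1,1],[0,0,0,1,1],[0,0,0,1,1]]'
python3 -m creep '[[0,0,0,1,1],[0,0,0,1,1],[0,0,0,1,1],[0,0,0,1,1],[0,0,0,1,1],[0,0,0,1,1],[0,0,0,1,1],[0,0,0,1,1],[0,0,0,1,1],[0,0,0,0,1],[0,0,0,0,1]]'
cat > look.py <<'E'
import sys
from h import *
d=snap('wrist',sys.argv[1]); s=readout.observe(); M=R.from_rotvec(s['ee_rot']).as_matrix()
print(s['clock'],s['position'].round(4),M.round(3).tolist(),s['force'].round(2),s['width'],s['gripper_force'],s['joints'].round(2))
E
python3 look.py w1
```

```text
clock: 1.6
position: [0.5328, 0.0971, 0.2266]
ee_rot: [-0.577, -3.088, 0.0]
force: [-0.0, 0.4, 0.8]
width: 1.001
gripper_force: 0.0
clock: 2.85
position: [0.5321, 0.0984, 0.2264]
ee_rot: [-1.602, -2.702, 0.001]
force: [0.5, -0.2, -1.2]
width: 1.001
gripper_force: 0.0
clock: 4.22
position: [0.5322, 0.0984, 0.2266]
ee_rot: [-2.355, -2.08, 0.0]
force: [-0.6, 0.4, -0.1]
width: 1.0
gripper_force: 0.0
4.275 [0.5322 0.0984 0.2266] [[0.124, 0.992, -0.0], [0.992, -0.124, -0.0], [-0.0, -0.0, -1.0]] [0.34 0.7  0.52] 1.0014956567851145 0.0 [-0.69  0.32  0.53  1.81 -0.18  1.06 -0.21]
```

View pics/w1.png

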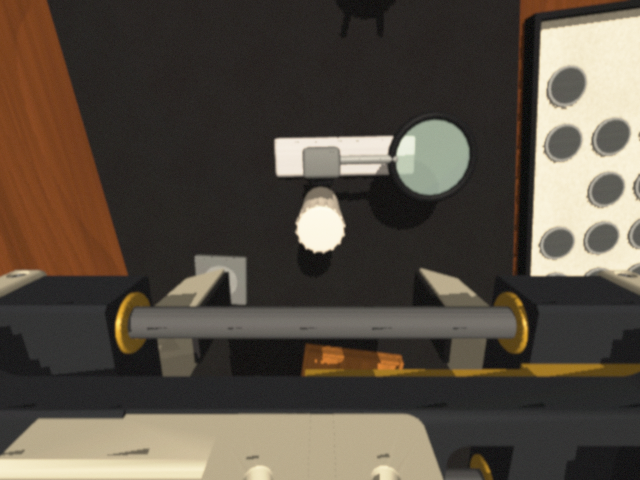

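The wrist view shows the cap at (321,228), grip top (322,162), lens centre (432,157), and the plate's left end at (275,157); the stand is nearly parallel to the image.

```bash
python3 - <<'E'
from h import *
d=load('w1'); P=readout.observe()['position']; M=R.from_rotvec(readout.observe()['ee_rot']).as_matrix()
for n,u,v,h in (('cap',321,228,.12),('grip',322,162,.11),('lens',432,157,.078),('plateend',275,157.5,.01),('cornA',276,139,.01),('cornB',390,136,.01)):
    p=ray(d,u,v,h); print(n,p,(M.T@(p-P)).round(4))
w=cloud(d)[:300,200:500].reshape(-1,3); 
q=w[(w[:,2]>.114)&(w[:,2]<.126)]; print(q.mean(0),cv2.minEnclosingCircle(q[:,:2].astype(np.float32)))
E
```

```text
cap [0.5328 0.1006 0.12  ] [0.0022 0.0003 0.1066]
grip [0.5399 0.1513 0.11  ] [0.0534 0.0011 0.1166]
lens [0.6359 0.1417 0.078 ] [0.0558 0.0975 0.1486]
plateend [0.4897 0.1562 0.01  ] [ 0.0521 -0.0493  0.2166]
cornA [0.4938 0.1749 0.01  ] [ 0.0711 -0.0476  0.2166]
cornB [0.6136 0.1631 0.01  ] [0.0743 0.0728 0.2166]
[0.53194467 0.10057875 0.12081885] ((0.531760036945343, 0.09942425787448883), 0.020226936787366867)
```

```bash
python3 -m creep '[[0.05,0,0.4,-0.37,1],[0,0,0.8,0,1],[0,0,0.8,0,1],[0,0,0.8,0,1],[0,0,0.6,0,1],[0,0,0.35,0,1],[0,0,0,0,1],[0,0,0,0,1]]' 20
python3 -m creep '[[0,0,0,0,0.2],[0,0,0,0,0.2],[0,0,0,0,0.2],[0,0,0,0,0.2],[0,0,0,0,0.2],[0,0,0,0,0.2],[0,0,0,0,0.2],[0,0,0,0,0.2]]' 20
```

```text
clock: 5.28
position: [0.5331, 0.1004, 0.0773]
ee_rot: [2.329, 2.108, 0.002]
force: [0.6, -0.4, -0.2]
width: 1.005
gripper_force: 0.0
clock: 6.28
position: [0.5325, 0.1004, 0.0767]
ee_rot: [-2.329, -2.108, 0.0]
force: [-0.1, 0.5, -0.6]
width: 0.409
gripper_force: 20.0
```

```bash
python3 -m creep '[[0,0,-0.1,0,0.2],[0,0,-0.3,0,0.2],[0,0,-0.4,0,0.2],[0,0,-0.4,0,0.2],[0,0,-0.3,0,0.2],[0,0,0,0,0.2]]'
python3 -m creep '[[-0.2,0.02,0,0,0.2],[-0.5,0.05,0,0,0.2],[-0.7,0.07,0,0,0.2],[-0.7,0.07,0,0,0.2],[-0.7,0.07,0,0,0.2],[-0.7,0.07,0,0,0.2],[-0.7,0.07,0,0,0.2],[-0.7,0.07,0,0,0.2],[-0.7,0.07,0,0,0.2],[-0.5,0.06,0,0,0.2],[-0.18,0.03,0,0,0.2],[0,0,0,0,0.2]]'
python3 look.py w2
```

```text
clock: 7.02
position: [0.5333, 0.1006, 0.138]
ee_rot: [2.329, 2.108, 0.003]
force: [-0.1, 0.6, -3.3]
width: 0.407
gripper_force: 20.0
clock: 8.52
position: [0.533, -0.1529, 0.1364]
ee_rot: [-2.331, -2.106, 0.001]
force: [0.8, -0.1, -1.9]
width: 0.411
gripper_force: 20.0
8.575 [ 0.5332 -0.1519  0.1364] [[0.1, 0.995, -0.001], [0.995, -0.1, 0.0], [0.0, -0.001, -1.0]] [ 0.6  -0.57 -2.06] 0.4093883893908921 19.982392452657223 [-0.19  0.44  0.51  1.89 -0.28  0.88  0.36]
```

View pics/w2.png

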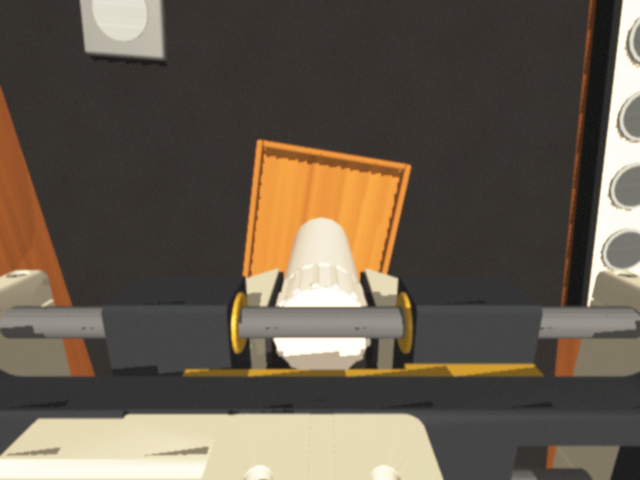

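The tube hangs upright with its foot inside the tray, at about (322,240). I lower and release it.

```bash
python3 -m creep '[[0,0,0.3,0,0.2],[0,0,0.4,0,0.2],[0,0,0.35,0,0.2],[0,0,0.17,0,0.2],[0,0,0.08,0,0.2],[0,0,0.07,0,0.2],[0,0,0,0,0.2],[0,0,0,0,0.2]]'
```

```text
clock: 9.57
position: [0.5337, -0.1522, 0.0822]
ee_rot: [2.329, 2.108, 0.001]
force: [-0.3, -0.5, -1.9]
width: 0.413
gripper_force: 20.0
```

```bash
python3 -m creep '[[0,0,0.02,0,0.2],[0,0,0.02,0,0.2],[0,0,0,0,0.2]]'
python3 -m creep '[[0,0,0,0,0.55],[0,0,0,0,0.55],[0,0,0,0,0.8],[0,0,0,0,1],[0,0,0,0,1],[0,0,0,0,1],[0,0,-0.3,0,1],[0,0,-0.7,0,1],[0,0,-0.9,0,1],[0,0,-0.9,0,1],[0,0,-0.7,0,1],[0,0,0,0,1]]'
```

```text
clock: 9.95
position: [0.5338, -0.1523, 0.0816]
ee_rot: [2.329, 2.107, 0.002]
force: [-3.7, 0.4, 11.5]
width: 0.415
gripper_force: 20.0
clock: 11.45
position: [0.5347, -0.1527, 0.2232]
ee_rot: [2.327, 2.105, 0.005]
force: [0.1, 0.5, -0.8]
width: 0.998
gripper_force: 0.0
```

```bash
python3 -m creep '[[0.3,-0.03,0,1,1],[0,0,0,-1,1],[0.7,-0.06,0,0,1],[0.8,-0.06,0,0,1],[0.8,-0.06,0,0,1],[0.8,-0.06,0,0,1],[0.8,-0.06,0,0,1],[0.8,-0.06,0,0,1],[0.8,-0.06,0,0,1],[0.8,-0.06,0,0,1],[0.7,-0.06,0,0,1],[0.3,-0.06,0,0,1]]'
python3 -m creep '[[0,0,0,1,1],[0,0,0,1,1],[0,0,0,1,1],[0,0,0,1,1],[0,0,0,1,1],[0,0,0,1,1],[0,0,0,1,1],[0,0,0,1,1],[0,0,0,1,1],[0,0,0,1,1],[0,0,0,1,1],[0,0,0,1,1]]'
python3 -m creep '[[0,0,0,1,1],[0,0,0,1,1],[0,0,0,1,1],[0,0,0,1,1],[0,0,0,1,1],[0,0,0,1,1],[0,0,0,1,1],[0,0,0,1,1],[0,0,0,1,1],[0,0,0,1,1],[0,0,0,0.5,1],[0,0,0,0,1]]'
python3 look.py w3
python3 - <<'E'
from h import *
d=snap('top','top2'); e=snap('scene','scene2')
a=d['pixels'][160:280,230:430]; b=e['pixels'][190:310,220:420]
cv2.imwrite('pics/c2.png',cv2.vconcat([cv2.resize(x,(500,300),interpolation=2) for x in (a,b)]))
E
```

```text
clock: 12.95
position: [0.5381, 0.1545, 0.2197]
ee_rot: [-2.327, -2.11, 0.001]
force: [0.3, -0.2, 0.1]
width: 1.004
gripper_force: 0.0
clock: 14.45
position: [0.5384, 0.1517, 0.2202]
ee_rot: [2.987, 0.973, -0.001]
force: [-0.5, -0.2, -0.6]
width: 0.997
gripper_force: 0.0
clock: 15.95
position: [0.5385, 0.1524, 0.2202]
ee_rot: [3.137, -0.157, -0.0]
force: [-0.9, -0.8, 0.7]
width: 0.997
gripper_force: 0.0
16.0 [0.5386 0.1525 0.2203] [[0.995, -0.099, -0.0], [-0.099, -0.995, -0.0], [-0.0, 0.0, -1.0]] [0.47 0.21 0.18] 1.0047786528724647 0.0 [-0.98  0.42  0.86  1.79 -0.35  1.09 -1.67]
```

View pics/w3.png

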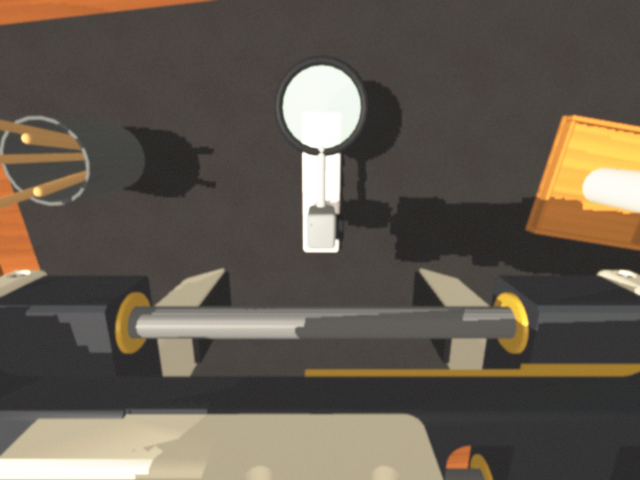

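View pics/c2.png

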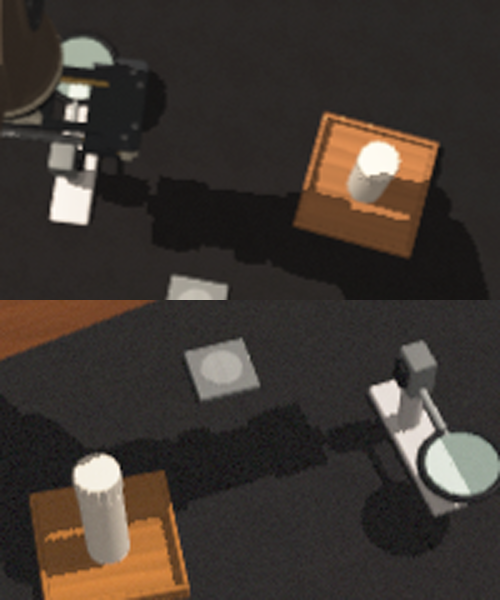

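The tube stands upright in the tray. In the wrist view the grip top is at about (321,228), lens centre (322,106), plate end at (321,251).

```bash
python3 - <<'E'
from h import *
d=load('w3'); P=readout.observe()['position']; M=R.from_rotvec(readout.observe()['ee_rot']).as_matrix()
print(d['position'])
for n,u,v,h in (('grip',321,228,.11),('lens',321.5,106,.078),('plateL',303.5,251,.01),('plateR',339,251,.01)):
    p=ray(d,u,v,h); print(n,p,(M.T@(p-P)).round(4))
w=cloud(d)[:260,250:400].reshape(-1,3); q=w[(w[:,2]>.105)&(w[:,2]<.115)]; q=(q-P)@M
print(len(q),q.min(0),q.max(0),np.median(q,0), np.percentile(q,[3,97],axis=0))
cv2.imwrite('pics/c3.png',cv2.resize(d['pixels'][190:265,270:370],(800,600),interpolation=2))
E
```

```text
[0.61077602 0.1436358  0.37918099]
grip [0.5421 0.1505 0.11  ] [0.0037 0.0018 0.1103]
lens [0.6376 0.1405 0.078 ] [0.0997 0.0023 0.1423]
plateL [0.4917 0.1755 0.01  ] [-0.0489 -0.0181  0.2103]
plateR [0.4877 0.1354 0.01  ] [-0.049   0.0222  0.2103]
1031 [-0.01487335 -0.00986847  0.1070066 ] [0.01549077 0.01915896 0.11527856] [0.0015481  0.00178574 0.10951814] [[-0.01259728 -0.00946693  0.10807346]
 [ 0.01497361  0.01311594  0.11246702]]
```

View pics/c3.png

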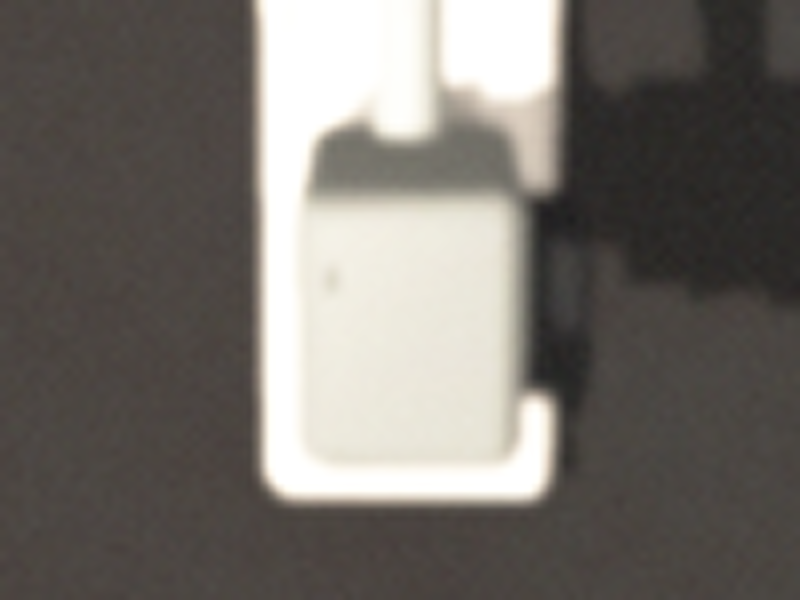

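The enlarged crop puts the grip top at x 305–525, y 197–463, about 2 mm to the button side and 1 mm forward of the tool axis. I descend with that correction and pinch.

```bash
python3 -m creep '[[0.02,0.06,0.4,0,1],[0,0,0.8,0,1],[0,0,0.8,0,1],[0,0,0.8,0,1],[0,0,0.6,0,1],[0,0,0.33,0,1],[0,0,0,0,0.5],[0,0,0,0,0.5],[0,0,0,0,0.5],[0,0,0,0,0.5]]'
python3 -m creep '[[0,0,0,0,0.36],[0,0,0,0,0.33],[0,0,0,0,0.3],[0,0,0,0,0.2],[0,0,0,0,0.2],[0,0,0,0,0.2],[0,0,0,0,0.2]]' 25
```

```text
clock: 17.35
position: [0.5395, 0.1506, 0.0717]
ee_rot: [-3.137, 0.156, -0.001]
force: [0.8, 0.3, -0.4]
width: 0.615
gripper_force: 0.0
clock: 18.23
position: [0.5394, 0.1521, 0.0713]
ee_rot: [-3.136, 0.155, -0.0]
force: [0.1, 6.3, 0.5]
width: 0.26
gripper_force: 25.0
```

Width 0.26 (24 mm) means the button is in. I lift slowly, relieving the small side load.

```bash
python3 -m creep '[[0,-0.03,0,0,0.15],[0,0,-0.1,0,0.15],[0,0,-0.2,0,0.15],[0,0,-0.2,0,0.15],[0,0,-0.2,0,0.15],[0,0,-0.2,0,0.15],[0,0,-0.1,0,0.15],[0,0,0,0,0.15]]' 30
python3 -m creep '[[0,0,-0.15,0,0.15],[0,0,-0.2,0,0.15],[0,0,-0.2,0,0.15],[0,0,-0.2,0,0.15],[0,0,-0.2,0,0.15],[0,0,-0.15,0,0.15],[0,0,0,0,0.15]]'
```

```text
clock: 19.23
position: [0.5394, 0.1519, 0.1115]
ee_rot: [-3.137, 0.156, -0.0]
force: [1.4, 5.5, -2.5]
width: 0.266
gripper_force: 30.0
clock: 20.1
position: [0.5393, 0.1519, 0.1554]
ee_rot: [-3.137, 0.156, -0.0]
force: [1.6, 5.2, -2.1]
width: 0.263
gripper_force: 30.0
```

```bash
python3 -m creep '[[0,0,-0.08,0,0.15],[0,0,-0.07,0,0.15],[0,0,0,0,0.15]]'
python3 -m creep '[[0,0,-0.03,0,0.15],[0,0,-0.03,0,0.15],[0,0,0,0,0.15],[0,0,0,0,0.15]]'
python3 look.py w4; python3 - <<'E'
from h import *
e=snap('scene','scene3'); 
cv2.imwrite('pics/c4.png',cv2.hconcat([cv2.resize(e['pixels'][130:280,340:440],(400,600),interpolation=2),cv2.resize(e['pixels'][240:330,220:280],(400,600),interpolation=2)]))
E
```

```text
clock: 20.48
position: [0.5393, 0.1519, 0.1612]
ee_rot: [-3.137, 0.156, -0.0]
force: [1.1, 4.7, -2.4]
width: 0.265
gripper_force: 30.0
clock: 20.98
position: [0.5386, 0.1519, 0.1616]
ee_rot: [3.136, -0.156, -0.002]
force: [7.8, 6.3, -22.5]
width: 0.261
gripper_force: 29.9
21.025 [0.5386 0.1519 0.1616] [[0.995, -0.099, -0.001], [-0.099, -0.995, -0.001], [-0.001, 0.001, -1.0]] [  7.44   5.66 -22.28] 0.2605156945886758 29.94272232055664 [-0.94  0.48  0.81  1.86 -0.42  0.98 -1.61]
```

View pics/c4.png

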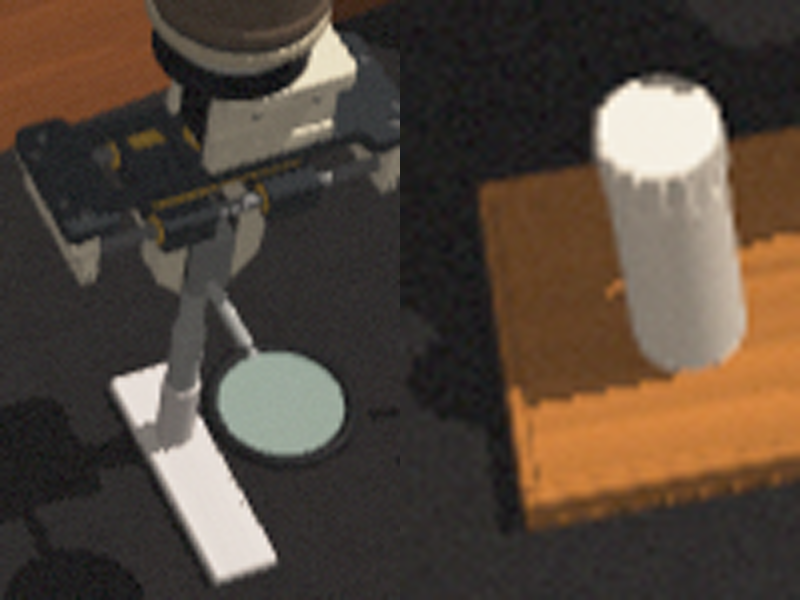

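The column is fully out (both sections visible, with the stop felt as a −22 N pull), and the tube stands upright in the tray. I ease the tension slightly, check that it holds, then sign off.

```bash
python3 -m creep '[[0,0,0.02,0,0.15],[0,0,0,0,0.15],[0,0,0,0,0.15],[0,0,0,0,0.15],[0,0,0,0,0.15],[0,0,0,0,0.15],[0,0,0,0,0.15],[0,0,0,0,0.15]]'
```

```text
clock: 22.08
position: [0.5389, 0.1519, 0.1615]
ee_rot: [3.137, -0.156, -0.001]
force: [4.8, 4.8, -14.6]
width: 0.263
gripper_force: 30.0
```

```bash
python3 -c "
from cell import sign_off
print(sign_off())"
```

```text
the job is handed in; nothing more can be done
None
```

I've handed the job in: the coin tube stands upright in the tray, and the arm is holding the magnifier at its second stop with the button squeezed. It took about 22 s on the robot's clock; no verdict came back when I handed it in.

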